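# Reset the air chisel's oiler by clicks

### The arm

A 6-joint arm with a two-finger parallel gripper is mounted at the origin on the work surface. World frame = base frame: x ahead of the robot, y to its left, z up, the work surface at z = 0. Lengths are in mm, angles in rad, forces in N, time in s.
With the tool pointing down it reaches from about 275 to 825 mm from the base axis. Payload 4.9 kg.
Tool frame: the origin (TCP) lies midway between the tips of the shut fingers; the grasp point (between the pads) lies 19 mm behind it (ctrl.hold_point_z is the z of the grasp point in the tool frame, in mm); z points along the fingers, y is the direction in which the jaws open and shut (so a half turn about z gives the same grasp; the last joint's range is limited). The gripper opens to 85 mm and grips with 20 to 120 N. Pads are 22 mm wide; open, the fingers measure 114 mm over their backs; the gripper's body (76 mm by 85 mm) begins 54 mm behind the grasp point. The pads swing forward as they close: fully open they stand 13 mm farther back than shut.
Start: joints at [1.012, 0.326, -0.193, 1.052, 0, 1.437], TCP at [226.673, 501.137, 202.181] pointing down, gripper open.
Joint ranges: [-2.65, 2.65], [-0.97, 1.79], [-1.3, 1.35], [-1.93, 2.1], [-1.47, 1.37], [-3.14, 3.14]. Speed limits (rad/s): [2.57, 2.57, 3.14, 3.14, 3.14, 3.14].

### API

Orientations are given as [roll, pitch, yaw] about the fixed x, y, z axes, in that order (R = Rz(yaw) Ry(pitch) Rx(roll)).
In Python, from plant import ctrl gives the robot as it stands.
- The arm moves only by the shell command python3 -m jog 'ROWS' [FORCE]. ROWS is JSON, one flat list of numbers, 7 for each row, row after row: the shift along the tool's x, y, z in mm, then the turn, a rotation vector about the tool's x, y, z in rad, then the opening in per cent of the stroke, from 0 (shut) to 100 (fully open). In form: [dx, dy, dz, wx, wy, wz, gripper, dx, dy, dz, wx, wy, wz, gripper, ...]. A call has 1 to 10 rows; each row is the pose to reach, as a shift and turn from the pose commanded when the call began, along the tool's axes at that moment; what a row does not reach only later rows make up. A row lasts 1/12 s, in which the tool goes at most 41.7 mm and 7.16 degrees, less where a joint would pass 70% of its speed; a pose out of reach is approached as far as the arm can. A call with a gripper value outside its range is refused whole. The fingers move at their own pace and stop on an object; FORCE is the grip in N (left out, the last holds). Time passes only in rows, so rows that repeat a pose let the fingers close. It gives the time, the measured TCP pose, the force and the opening at its end, in the units of the state.
- ctrl.get_obs(): the state, without advancing time (a new reading comes with each control period).
- ctrl.grab_frame(name): name is "scene" or "top" or "wrist"; returns a dict with "color" (400x640x3 uint8, red, green, blue), "vertical_fov" (degrees; the focal length in pixels is half the picture's height over the tangent of half this angle, whatever the lens; pixels are square), "cx", "cy" (the principal point, pixels), "extrinsics" (4x4, takes a point from world to camera coordinates). Camera axes: x right, y down, z forward; pixel columns grow to the right and rows downward; lengths in mm; the calibration is good to about 2 mm. A picture is of the moment at which its call begins. There is no depth.
- ctrl.hand_in(): hands the job in, once; it reports no verdict.
Trained networks look in the newest picture that a camera, given by its name, has taken for a name from the list of things; names that differ only in an ending like _2 or _b are one class to them, and where a whole thing is asked for, a point or a joint stands for the part that bears it (a point fixed in the world has none). Each returns a list of dicts, best first, with "confidence" (0 to 1); they miss things now and then, are a little off and sometimes report something else, mostly with a low value. They report only what shows in the picture. A call takes as long as a camera call.
- ctrl.spot_in(camera, query): "pixel" ([column, row] in pixels, amid what is visible of it).
- ctrl.silhouettes(camera, query): "region" (400x640 bool, what is visible of it) and "pixel" ([column, row] in pixels, amid what is visible of it).
- ctrl.spot_point(camera, query): "pixel" ([column, row] in pixels: a listed point, or the origin of a listed thing).
The state is a dict: "t": time; "joint_positions": joint angles; "qd": joint speeds; "tau": joint torques, N m; "tool_pos": TCP position; "tcp_rot": TCP orientation; "contact_force": force on the tool from outside, world axes, zero at the start; "torque": the same for the moment, N m; "gripper_width": opening from 0.0 (shut) to 1.0 (fully open).
Only numpy, scipy, OpenCV 4.12 (cv2) and the standard library are available. Lean on these libraries where they do the work, as an engineer would, in place of code of your own. Each camera call takes 0.05 s, during which the arm holds its last target. There are 200 camera calls.

### The job

Reset the oiler on the bench air unit for the air chisel: pull the oiler's knob up to unlock it, turn it clockwise until the needle is on its seat, firmly felt but not forced, then open it anticlockwise exactly seven clicks and push the knob fully down to lock it. Leave everything else on the bench where it is.

Things in the scene. Friction and masses are not known exactly. Their poses are not given: they have to be found in the camera images.
- air_unit: Compressed-air unit fixed to the bench: three metal modules (64 x 78 x 55 mm, tops 205 mm up) in a row along its y axis between two posts on a base plate. Origin on the bench under the oiler's axis, z up. Oiler at y = 0, regulator (big black knob 48 mm across, top at 260 mm) at y = 95 mm, filter at y = 190 mm; outlet coupler to y = -125 mm, 178 mm up.
- oiler_bonnet (a point): Centre of the top of the oiler's round metal bonnet (65 mm across), 223 mm above the bench, on the oiler's axis, fixed to the unit. Above it stand a narrow clear sight dome (26 mm across, 12 mm high) and the oiler's knob, the small knob at the end of the row.
- oiler_grip (a point): Centre of the oiler's knob, half-way up it, on its upright axis; rises with the knob but does not turn with it (axes of the unit). The knob: fluted black cylinder 36 mm across, 28 mm high (238 to 266 mm above the bench when down), a raised pointer bar on its top. 24 clicks a turn (15 degrees each); each resists with about 0.1 N m, then snaps into the next. Let go, it rests in a click.
- oiler_lock (a joint): Height of the oiler's knob above its locked position, m. 0 = fully down: locked, it cannot turn. It slides up 6 mm against 5 to 7 N of friction to a stop and stays where it is left; it turns freely above 4.5 mm. Push it down with the knob resting in a click.
- oiler_needle (a joint): Opening of the needle inside the oiler, m: 0 at click 0, 0.05 mm more for each click of the knob anticlockwise (seen from above); 2 to 7 clicks open at the start. Too fine to be read from the given value: count the clicks. Fully open at 14 clicks.
- oiler_seat: The needle's seat in the bonnet, 216 mm above the bench: the firm stop of the knob's clockwise turn, met 0.04 rad past the last click and 27 mm from the axis; 0.2 to 0.4 N m on the knob seats the needle, over 0.67 N m (25 N on the seat) damages it. It gives about 0.06 rad. Let go there, the knob springs back into the last click: this is click 0.
- oil_bottle: White plastic oil bottle with a black cap, 48 mm across, 125 mm high, standing beside the unit; origin at the centre of its underside. To be left alone.
- spanner: Steel spanner 180 mm long lying beside the unit; to be left alone.
- pencil: Flat carpenter's pencil, 164 x 12 x 8 mm, lying on the unit's base plate; to be left alone.
- air_chisel: Aluminium air chisel handpiece 280 mm long and 32 mm thick, lying on the bench; to be left alone.
- mallet: Round wooden carver's mallet, 92 mm across and 242 mm high, standing on its head; to be left alone.
- ear_muffs: Black and yellow ear defenders, about 200 x 150 x 85 mm, lying on the bench; to be left alone.
- gouge: Carving gouge with a broad blade and a wooden handle, 275 mm long, lying on the bench; to be left alone.

How it is judged:
By the outcome, as a careful person would: the job done as asked, in the order asked, and still so for the second after the job is handed in, with the robot touching nothing.
It also fails if it takes over 72 s, if anything falls off the work surface, if the arm or the gripper's body presses on something with over 40 N, if the wrist force passes 120 N, or if a joint passes its speed limit or range.

## Working session

There is one attempt and no reset: what is moved stays moved. The work goes in short steps, Python scripts to look and compute and a shell command to move; the robot and the scene stay as the last step left them, time stands still between calls to the robot, and variables do not carry over. Pictures are saved under pics/ and viewed, about 8 in all and at most 12, crops included, and the job is handed in when it is done.

```bash
ls; mkdir -p pics; cat > h.py <<'E'
import numpy as np, cv2
from plant import ctrl
from scipy.spatial.transform import Rotation as R
def cam(n):
    f=ctrl.grab_frame(n); F=200/np.tan(np.radians(f["vertical_fov"])/2)
    return f["color"],F,f["cx"],f["cy"],np.array(f["extrinsics"])
def ray(c,p):
    _,F,cx,cy,E=c; d=E[:3,:3].T@np.array([(p[0]-cx)/F,(p[1]-cy)/F,1]); o=-E[:3,:3].T@E[:3,3]
    return o,d/np.linalg.norm(d)
def tri(rs):
    A=0;b=0
    for o,d in rs:
        P=np.eye(3)-np.outer(d,d);A=A+P;b=b+P@o
    x=np.linalg.solve(A,b); return x,[np.linalg.norm((np.eye(3)-np.outer(d,d))@(x-o)) for o,d in rs]
def proj(c,X):
    _,F,cx,cy,E=c; p=E[:3,:3]@X+E[:3,3]; return [cx+F*p[0]/p[2],cy+F*p[1]/p[2]]
def save(c,n): cv2.imwrite("pics/"+n,cv2.cvtColor(c[0],cv2.COLOR_RGB2BGR))
E
python3 - <<'E'
from h import *
rs={}
for n in ["scene","top","wrist"]:
    c=cam(n); save(c,n+"0.png")
    for q in ["oiler_grip","oiler_bonnet","air_unit"]:
        r=ctrl.spot_point(n,q)[:1]
        for x in r:
            print(n,q,x["pixel"],x["confidence"]); rs.setdefault(q,[]).append(ray(c,x["pixel"]))
for q in rs:
    if len(rs[q])>1: print(q,tri(rs[q]))
o=ctrl.get_obs(); print({k:np.round(v,3) for k,v in o.items()}, ctrl.hold_point_z)
E
```

```text
pics
scene oiler_grip [277.8, 220.3] 0.46
scene oiler_bonnet [277.3, 230.3] 0.83
scene air_unit [283.1, 275.9] 0.94
top oiler_grip [374.9, 182.9] 0.63
top oiler_bonnet [375.1, 188.5] 0.92
top air_unit [368.3, 205.1] 0.56
oiler_grip (array([ 590.41649994, -161.53105269,  255.85432787]), [np.float64(5.744107079820999), np.float64(5.74410707982106)])
oiler_bonnet (array([ 586.1784357 , -166.33664557,  214.76428573]), [np.float64(4.169641164046601), np.float64(4.1696411640466415)])
air_unit (array([ 585.99443574, -169.73651485,    2.88734527]), [np.float64(0.5345850893643358), np.float64(0.5345850893643328)])
{'t': np.float64(0.6), 'joint_positions': array([ 1.012,  0.326, -0.193,  1.052,  0.   ,  1.437]), 'qd': array([ 0.   , -0.001, -0.001, -0.001, -0.002,  0.   ]), 'tau': array([ 0.0000e+00, -4.4309e+01,  2.6265e+01,  1.0000e-03, -0.0000e+00,
       -0.0000e+00]), 'tool_pos': array([226.67 , 501.137, 202.178]), 'tcp_rot': array([ 3.142, -0.   ,  2.717]), 'contact_force': array([-0.232,  0.367, -0.266]), 'torque': array([ 0.015,  0.023, -0.004]), 'gripper_width': np.float64(0.999)} -18.700000000000003
```

View pics/scene0.png

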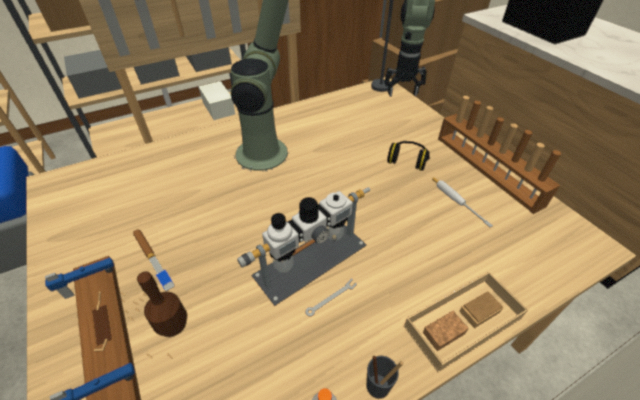

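View pics/top0.png

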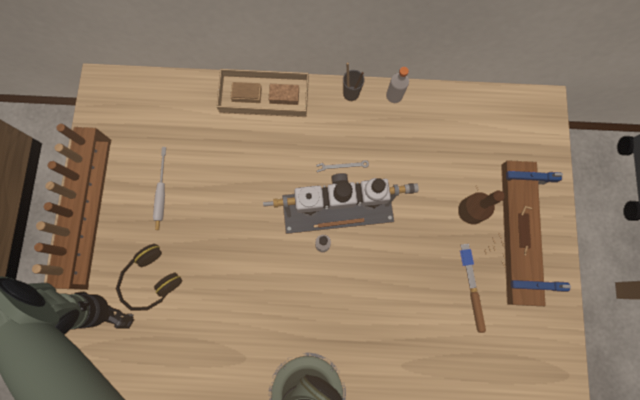

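Scene: oiler knob at (278,220), at the left end of the row. Top: oiler knob at (377,186), regulator at (342,190), filter at (309,197), bottle at (322,243). The networks' pixels agree with the pictures. I'll move above the knob with the jaws across the row.

```bash
python3 -m jog '[0,0,-100,0,0,0,100, 0,0,-198,0,0,0,100, -604,-459,-198,0,0,-1.98,100, -604,-459,-198,0,0,-1.98,100, -604,-459,-198,0,0,-1.98,100, -604,-459,-198,0,0,-1.98,100, -604,-459,-198,0,0,-1.98,100, -604,-459,-198,0,0,-1.98,100, -604,-459,-198,0,0,-1.98,100, -604,-459,-198,0,0,-1.98,100]' 60; python3 - <<'E'
from h import *
o=ctrl.get_obs(); r=R.from_euler("xyz",o["tcp_rot"]); t=R.from_euler("xyz",[np.pi,0,4.7])
print(o["t"],o["tool_pos"],o["tcp_rot"],r.inv().apply(np.array([588,-166,400])-o["tool_pos"]),(r.inv()*t).as_rotvec())
E
```

```text
t: 1.43
tool_pos: [366.5, 244.9, 330.0]
tcp_rot: [-3.142, 0.001, -2.682]
contact_force: [1.3, 0.1, 0.2]
gripper_width: 1.0
1.4333 [366.54651762 244.93528182 330.00412136] [-3.14153259e+00  7.62002706e-04 -2.68166815e+00] [ -16.08855969 -466.53643306  -69.95561883] [-4.72420098e-04  6.50804515e-04 -1.09848281e+00]
```

```bash
python3 -m jog '[-16,-467,-70,0,0,-1.1,100, -16,-467,-70,0,0,-1.1,100, -16,-467,-70,0,0,-1.1,100, -16,-467,-70,0,0,-1.1,100, -16,-467,-70,0,0,-1.1,100, -16,-467,-70,0,0,-1.1,100, -16,-467,-70,0,0,-1.1,100, -16,-467,-70,0,0,-1.1,100, -16,-467,-70,0,0,-1.1,100, -16,-467,-70,0,0,-1.1,100]'; python3 - <<'E'
from h import *
o=ctrl.get_obs(); r=R.from_euler("xyz",o["tcp_rot"]); t=R.from_euler("xyz",[np.pi,0,4.7])
print(o["t"],o["tool_pos"],o["tcp_rot"],r.inv().apply(np.array([588,-166,400])-o["tool_pos"]),(r.inv()*t).as_rotvec(),o["joint_positions"])
E
```

```text
t: 2.27
tool_pos: [541.0, -82.1, 385.5]
tcp_rot: [-3.141, 0.0, -1.581]
contact_force: [1.3, -0.0, 0.0]
gripper_width: 0.998
2.2667 [541.00631168 -82.0845516  385.54001233] [-3.14098838e+00  8.85421048e-05 -1.58142330e+00] [ 83.4100382  -47.89151859 -14.43843619] [-6.04193318e-04  8.90744450e-05  1.76198177e-03] [-2.85642498e-01  2.74971019e-01  1.97441609e-01  1.49270940e+00
  2.49311855e-04 -1.84581176e+00]
```

```bash
cat > look.py <<'E'
from h import *
import sys,pickle
c=cam("wrist"); save(c,sys.argv[1]+".png"); rs={}
for q in ["oiler_grip","oiler_bonnet"]:
    for x in ctrl.spot_point("wrist",q)[:1]:
        print(q,x["pixel"],x["confidence"]); rs[q]=ray(c,x["pixel"])
pickle.dump(rs,open(sys.argv[1]+".pkl","wb"))
for p in sys.argv[2:]:
    k=pickle.load(open(p+".pkl","rb"))
    for q in rs:
        if q in k: print(q,p,tri([rs[q],k[q]]))
for q,(o,d) in rs.items():
    for z in (223,252,258): print(q,z,o+d*(z-o[2])/d[2])
o=ctrl.get_obs(); print(o["t"],o["tool_pos"],o["tcp_rot"],o["torque"])
print("cam at",-c[4][:3,:3].T@c[4][:3,3])
E
python3 look.py w1; python3 -m jog '[83,-48,-14,0,0,0,100, 83,-48,-14,0,0,0,100, 83,-48,-14,0,0,0,100, 83,-48,-14,0,0,0,100, 83,-48,-14,0,0,0,100]'; python3 look.py w2 w1
```

```text
oiler_grip [267.8, 90.9] 0.57
oiler_bonnet [270.7, 88.2] 0.58
oiler_grip 223 [ 587.09942793 -166.08815407  223.        ]
oiler_grip 252 [ 582.88859626 -165.88517578  252.        ]
oiler_grip 258 [ 582.01738971 -165.84318027  258.        ]
oiler_bonnet 223 [ 584.16387152 -168.51687807  223.        ]
oiler_bonnet 252 [ 580.207931   -168.10301632  252.        ]
oiler_bonnet 258 [ 579.38946054 -168.01738975  258.        ]
2.4167 [541.4822055  -82.91885193 384.21201958] [ 3.14091861e+00  1.19887540e-04 -1.59175857e+00] [0.08411058 0.0040553  0.00093748]
cam at [ 538.60369236 -163.75047292  556.99015685]
t: 2.83
tool_pos: [586.9, -163.4, 398.5]
tcp_rot: [3.141, 0.001, -1.588]
contact_force: [-0.4, 0.1, -0.2]
gripper_width: 1.004
oiler_grip [316.1, 174.9] 0.78
oiler_bonnet [318.3, 170.2] 0.86
oiler_grip w1 (array([ 585.93638288, -165.29556897,  239.76103904]), [np.float64(1.4279204844167457), np.float64(1.4279204844165978)])
oiler_bonnet w1 (array([ 583.98233943, -167.93101911,  230.75563484]), [np.float64(0.990674480780717), np.float64(0.9906744807804845)])
oiler_grip 223 [ 587.32888093 -160.48253067  223.        ]
oiler_grip 252 [ 587.07652473 -167.56518145  252.        ]
oiler_grip 258 [ 587.02431311 -169.03055747  258.        ]
oiler_bonnet 223 [ 584.85604611 -165.65025668  223.        ]
oiler_bonnet 252 [ 584.81041076 -172.30090258  252.        ]
oiler_bonnet 258 [ 584.80096896 -173.67689829  258.        ]
2.9833 [ 586.56977206 -162.32168421  399.48948976] [-3.14152365e+00  3.51902084e-04 -1.58551389e+00] [-0.0056191   0.01274862  0.00076994]
cam at [ 584.31014714 -245.20657289  569.90362448]
```

View pics/w2.png

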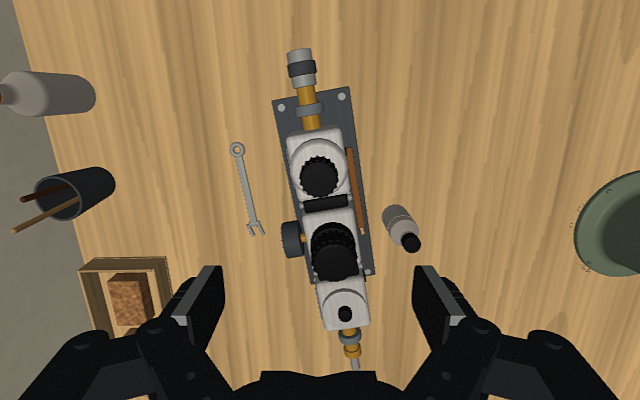

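The knob is at about (319,176), with the regulator at (333,250) and the filter at (343,300). The jaws stand either side of the row. I'll enlarge the knob for its exact centre.

```bash
python3 - <<'E'
from h import *
c=cam("wrist")
s=ctrl.silhouettes("wrist","oiler_grip")
for x in s[:2]:
    ys,xs=np.where(x["region"]); print(x["confidence"],x["pixel"],xs.min(),xs.max(),ys.min(),ys.max(),len(xs))
for P in ([586,-166,266],[586,-166,238],[586,-166,223]):
    print(P,proj(c,np.array(P)), proj(c,np.array(P)+[18,0,0]))
im=cv2.cvtColor(c[0],cv2.COLOR_RGB2BGR)[130:220,270:370]
im=cv2.resize(im,None,fx=6,fy=6,interpolation=cv2.INTER_CUBIC); im=cv2.convertScaleAbs(im,alpha=1.6,beta=20)
for k in range(0,100,10): cv2.line(im,(k*6,0),(k*6,8 if k%50 else 20),(0,0,255),1)
for k in range(0,90,10): cv2.line(im,(0,k*6),(8,k*6),(0,0,255),1)
cv2.imwrite("pics/crop.png",im)
E
```

```text
0.98 [317.0, 175.8] 299 337 155 195 1250
[586, -166, 266] [np.float64(316.9636739201336), np.float64(178.72401969608867)] [np.float64(298.1731462956421), np.float64(178.99057566682276)]
[586, -166, 238] [np.float64(317.0380995737229), np.float64(172.02218613524403)] [np.float64(299.7127061266449), np.float64(172.26966822631678)]
[586, -166, 223] [np.float64(317.0733864617547), np.float64(168.84469505436084)] [np.float64(300.4426695403938), np.float64(169.0830323840668)]
```

View pics/crop.png

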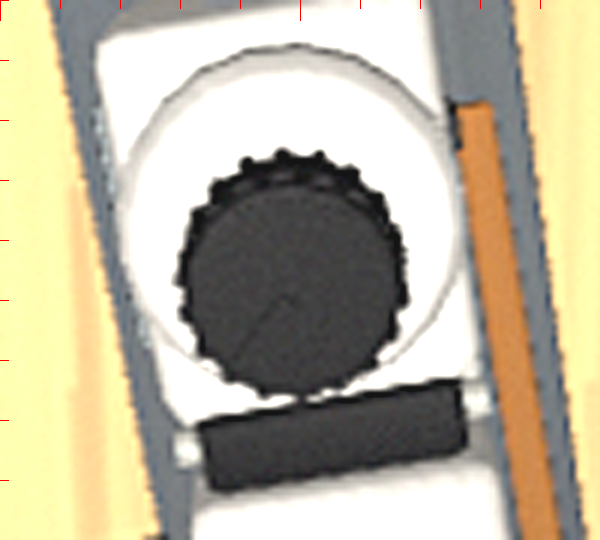

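Top disc centre is at crop (295,288), so image (319,178), giving about (584.2, -167) at z=266; the bonnet circle agrees within 1.5 mm. I'm descending.

```bash
python3 -m jog '[4.7,2.3,40,0,0,0,100, 4.7,2.3,80,0,0,0,100, 4.7,2.3,115,0,0,0,100, 4.7,2.3,125,0,0,0,100, 4.7,2.3,125,0,0,0,100, 4.7,2.3,125,0,0,0,100, 4.7,2.3,125,0,0,0,100]' 40; python3 look.py w3
```

```text
t: 3.67
tool_pos: [586.2, -169.1, 277.0]
tcp_rot: [-3.138, -0.002, -1.587]
contact_force: [0.2, 0.5, 0.8]
gripper_width: 0.998
oiler_grip [319.0, 229.3] 0.96
oiler_bonnet [317.7, 214.0] 0.92
oiler_grip 223 [ 584.42245577 -154.39011134  223.        ]
oiler_grip 252 [ 584.21547771 -166.73553385  252.        ]
oiler_grip 258 [ 584.17265466 -169.28975919  258.        ]
oiler_bonnet 223 [ 585.19698385 -166.5612014   223.        ]
oiler_bonnet 252 [ 584.89043201 -177.34190148  252.        ]
oiler_bonnet 258 [ 584.8270075  -179.57239116  258.        ]
3.8167 [ 586.05785937 -169.18543839  276.34247678] [-3.13793416e+00 -1.46093789e-03 -1.58697873e+00] [-0.03364428  0.04118221 -0.01839301]
cam at [ 582.8124906  -250.41816532  448.57458554]
```

```bash
python3 -m jog '[-2.4,1.5,25,0,0,0,100, -2.4,1.5,46,0,0,0,100, -2.4,1.5,46,0,0,0,100, -2.4,1.5,46,0,0,0,100, -2.4,1.5,46,0,0,0,100]' 40; python3 look.py w4
```

```text
t: 4.23
tool_pos: [584.2, -166.7, 229.7]
tcp_rot: [-3.14, -0.001, -1.587]
contact_force: [0.1, -0.6, 0.1]
gripper_width: 0.999
oiler_grip [317.7, 260.2] 0.57
oiler_bonnet [314.2, 240.9] 0.66
oiler_grip 223 [ 583.10154221 -151.80772928  223.        ]
oiler_grip 252 [ 582.77203908 -167.49768187  252.        ]
oiler_grip 258 [ 582.70386602 -170.74387895  258.        ]
oiler_bonnet 223 [ 584.97672988 -164.72624056  223.        ]
oiler_bonnet 252 [ 584.34212277 -178.31427596  252.        ]
oiler_bonnet 258 [ 584.21082475 -181.12559362  258.        ]
4.3833 [ 584.29513217 -166.7785069   229.71299396] [-3.13909499e+00 -1.03041140e-03 -1.58715312e+00] [-0.02038071  0.01049098  0.00180305]
cam at [ 581.07639589 -248.23913506  401.23576922]
```

```bash
python3 -m jog '[0,0,0,0,0,0,60, 0,0,0,0,0,0,45, 0,0,0,0,0,0,40, 0,0,0,0,0,0,35, 0,0,0,0,0,0,20, 0,0,0,0,0,0,20, 0,0,0,0,0,0,20, 0,0,0,0,0,0,20]' 40; cat > o.py <<'E'
from h import *
o=ctrl.get_obs(); print(round(o["t"],2),"pos",o["tool_pos"].round(2),"rot",o["tcp_rot"].round(4),"F",o["contact_force"].round(2),"M",o["torque"].round(3),"w",round(float(o["gripper_width"]),3),"q6",o["joint_positions"][5].round(4), "tau6",o["tau"][5].round(3))
E
python3 o.py
```

```text
t: 5.05
tool_pos: [585.6, -166.5, 229.0]
tcp_rot: [-3.137, -0.0, -1.587]
contact_force: [5.2, 0.1, 1.4]
gripper_width: 0.396
5.05 pos [ 585.59 -166.46  229.05] rot [-3.1368e+00 -3.0000e-04 -1.5867e+00] F [5.2  0.11 1.4 ] M [ 0.042 -0.975  0.008] w 0.396 q6 -1.9539 tau6 -0.02
```

```bash
python3 -m jog '[0,-1.4,0,0,0,0,20, 0,-1.4,0,0,0,0,20, 0,-1.4,-3,0,0,0,20, 0,-1.4,-5,0,0,0,20, 0,-1.4,-7,0,0,0,20, 0,-1.4,-8,0,0,0,20, 0,-1.4,-8,0,0,0,20, 0,-1.4,-8,0,0,0,20]' 40; python3 o.py
```

```text
t: 5.72
tool_pos: [585.5, -166.4, 235.1]
tcp_rot: [-3.141, 0.001, -1.587]
contact_force: [5.6, -0.5, -5.2]
gripper_width: 0.393
5.72 pos [ 585.53 -166.36  235.12] rot [-3.1409e+00  5.0000e-04 -1.5870e+00] F [ 5.55 -0.47 -5.25] M [-0.145 -1.158 -0.038] w 0.393 q6 -1.953 tau6 -0.001
```

```bash
python3 -m jog '[0,-1,-2,0,0,0,20, 0,-2,-2,0,0,0,20, 0,-2,-2,0,0,0,20, 0,-2,-2,0,0,0,20]' 40; python3 o.py
```

```text
t: 6.05
tool_pos: [585.5, -166.2, 235.4]
tcp_rot: [3.137, 0.001, -1.587]
contact_force: [4.6, -2.3, -16.8]
gripper_width: 0.391
6.05 pos [ 585.53 -166.21  235.42] rot [ 3.1373e+00  1.1000e-03 -1.5873e+00] F [  4.59  -2.32 -16.76] M [-0.533 -0.776 -0.021] w 0.391 q6 -1.9518 tau6 0.005
```

```bash
python3 -m jog '[0,-2,1.5,0,0,0,20, 0,-2,1.5,0,0,0,20, 0,-2,1.5,0,0,0,20, 0,-2,1.5,0,0,0,20]' 40; python3 o.py
```

```text
t: 6.38
tool_pos: [585.9, -166.3, 235.3]
tcp_rot: [3.135, 0.0, -1.588]
contact_force: [-5.9, -1.9, -10.6]
gripper_width: 0.396
6.38 pos [ 585.92 -166.26  235.31] rot [ 3.1355e+00  3.0000e-04 -1.5875e+00] F [ -5.91  -1.92 -10.57] M [-0.324  1.277  0.035] w 0.396 q6 -1.9506 tau6 0.007
```

```bash
python3 -m jog '[0,1,1,0,0,0,20, 0,1,1,0,0,0,20, 0,1,1,0,0,0,20]' 40 >/dev/null; python3 o.py
python3 -m jog '[0,0,0,0,0,0.066,20, 0,0,0,0,0,0.066,20, 0,0,0,0,0,0.066,20]' >/dev/null; python3 o.py
python3 -m jog '[0,0,0,0,0,0.065,20, 0,0,0,0,0,0.065,20, 0,0,0,0,0,0.065,20]' >/dev/null; python3 o.py
python3 -m jog '[0,0,0,0,0,0.065,20, 0,0,0,0,0,0.065,20, 0,0,0,0,0,0.065,20]' >/dev/null; python3 o.py
python3 -m jog '[0,0,0,0,0,0.066,20, 0,0,0,0,0,0.066,20, 0,0,0,0,0,0.066,20]' >/dev/null; python3 o.py
```

```text
6.63 pos [ 585.94 -166.31  235.23] rot [ 3.1382 -0.     -1.5873] F [-4.94 -0.96 -7.93] M [-0.282  1.39   0.029] w 0.391 q6 -1.9512 tau6 0.002
6.88 pos [ 585.95 -166.22  235.24] rot [ 3.1382e+00 -2.0000e-04 -1.6533e+00] F [-5.2  -1.13 -6.55] M [-0.29   1.439 -0.017] w 0.392 q6 -1.8852 tau6 0.036
7.13 pos [ 585.93 -166.27  235.25] rot [ 3.1382e+00 -4.0000e-04 -1.7186e+00] F [-6.12 -1.38 -8.19] M [-0.235  1.456 -0.033] w 0.391 q6 -1.82 tau6 -0.011
7.38 pos [ 585.91 -166.18  235.26] rot [ 3.1382e+00 -4.0000e-04 -1.7836e+00] F [-6.09  0.17 -8.49] M [-0.175  1.457 -0.089] w 0.391 q6 -1.7549 tau6 -0.043
7.63 pos [ 585.9  -166.18  235.25] rot [ 3.1382e+00 -7.0000e-04 -1.8494e+00] F [-5.21 -0.27 -7.3 ] M [-0.099  1.447  0.046] w 0.393 q6 -1.6891 tau6 0.043
```

```bash
python3 look.py p0 | tail -2 | head -1; python3 -m jog '[0.3,1,0,0,0,0,20, 0.3,1,0,0,0,0,20, 0.3,1,0,0,0,0,20]' >/dev/null; python3 o.py
for i in 1; do
python3 -m jog '[0,0,0,0,0,0.044,20, 0,0,0,0,0,0.044,20, 0,0,0,0,0,0.044,20]' >/dev/null; python3 o.py
python3 -m jog '[0,0,0,0,0,0.044,20, 0,0,0,0,0,0.044,20, 0,0,0,0,0,0.044,20]' >/dev/null; python3 o.py
python3 -m jog '[0,0,0,0,0,0.043,20, 0,0,0,0,0,0.043,20, 0,0,0,0,0,0.043,20]' >/dev/null; python3 o.py
python3 -m jog '[0,0,0,0,0,0.044,20, 0,0,0,0,0,0.044,20, 0,0,0,0,0,0.044,20]' >/dev/null; python3 o.py
python3 -m jog '[0,0,0,0,0,0.044,20, 0,0,0,0,0,0.044,20, 0,0,0,0,0,0.044,20]' >/dev/null; python3 o.py
python3 -m jog '[0,0,0,0,0,0.043,20, 0,0,0,0,0,0.043,20, 0,0,0,0,0,0.043,20]' >/dev/null; python3 o.py
done; python3 look.py p1 | tail -2 | head -1
python3 - <<'E'
import cv2,numpy as np
a=[cv2.resize(cv2.imread(f"pics/{p}.png")[190:330,230:410],None,fx=4,fy=4)[:, :] for p in ("w4","p0","p1")]
a=[cv2.convertScaleAbs(cv2.resize(x,(390,300)),alpha=1.8,beta=20) for x in a]
print(a[0].shape); cv2.imwrite("pics/cmp.png",np.vstack([np.hstack(a[:2]),np.hstack([a[2],a[2]*0])]))
E
```

```text
7.7833 [ 585.8931532  -166.20149437  235.25706511] [ 3.13818968e+00 -6.98630347e-04 -1.84926609e+00] [-0.12740188  1.49602951  0.01075447]
8.03 pos [ 585.87 -166.17  235.26] rot [ 3.1400e+00 -1.0000e-04 -1.8491e+00] F [-5.05 -1.17 -8.92] M [-0.07   1.263  0.004] w 0.391 q6 -1.6899 tau6 0.011
8.28 pos [ 585.87 -166.22  235.28] rot [ 3.1399e+00 -2.0000e-04 -1.8919e+00] F [-5.39 -0.36 -8.86] M [-0.072  1.485  0.101] w 0.392 q6 -1.6471 tau6 0.143
8.53 pos [ 585.87 -166.16  235.23] rot [ 3.1398e+00 -2.0000e-04 -1.9361e+00] F [-5.81 -0.21 -8.23] M [-0.069  1.428  0.035] w 0.394 q6 -1.6029 tau6 0.062
8.78 pos [ 585.86 -166.19  235.25] rot [ 3.1398e+00 -3.0000e-04 -1.9791e+00] F [-5.15 -1.09 -8.44] M [-0.03   1.395  0.014] w 0.393 q6 -1.5599 tau6 0.058
9.03 pos [ 585.89 -166.1   235.28] rot [ 3.1398e+00 -2.0000e-04 -2.0234e+00] F [-5.1   0.29 -8.71] M [ 0.009  1.362 -0.093] w 0.391 q6 -1.5156 tau6 -0.078
9.28 pos [ 585.88 -166.09  235.26] rot [ 3.1398e+00 -2.0000e-04 -2.0675e+00] F [-4.86  0.07 -7.86] M [ 0.074  1.337 -0.135] w 0.392 q6 -1.4715 tau6 -0.11
9.53 pos [ 585.85 -166.07  235.26] rot [ 3.1397e+00 -3.0000e-04 -2.1100e+00] F [-4.58 -0.42 -8.98] M [0.088 1.413 0.08 ] w 0.395 q6 -1.4289 tau6 0.061
9.6833 [ 585.83724604 -166.04523664  235.23724211] [ 3.13970446e+00 -3.63879022e-04 -2.10989853e+00] [0.02956694 1.43362142 0.02022155]
(300, 390, 3)
```

View pics/cmp.png

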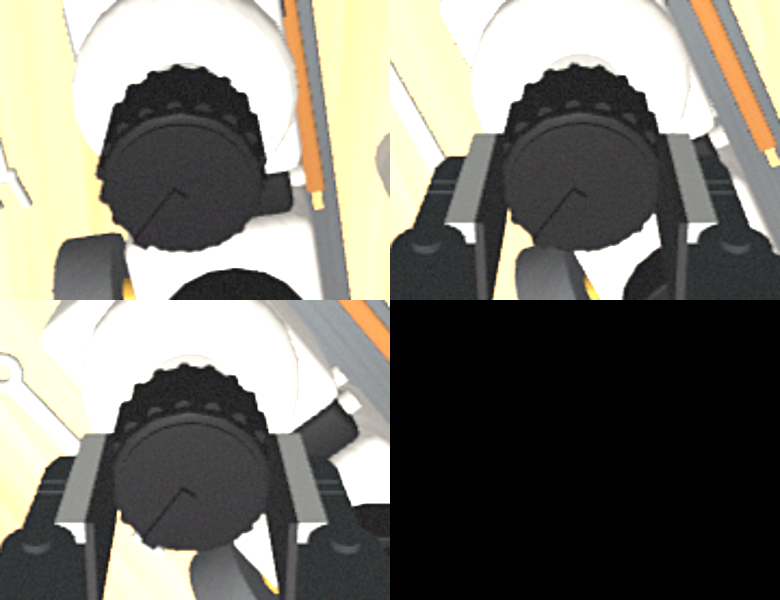

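The pointer bar keeps its place between the pads in both later crops, so the knob turns with the gripper without slipping. The torque pattern confirms 2 clicks. I'll continue click by click, with a torque stop.

```bash
cat > chk.py <<'E'
from h import *
import sys
m=[]
for i in range(3):
    ctrl.grab_frame("wrist"); o=ctrl.get_obs(); m.append((o["torque"][2]+o["tau"][5])/2)
m=np.mean(m); print("   mean torque",m.round(3),"yaw",o["tcp_rot"][2].round(4)); sys.exit(int(m>0.13))
E
python3 -m jog '[0,0,0,0,0,0.044,20, 0,0,0,0,0,0.044,20, 0,0,0,0,0,0.044,20]' >/dev/null; python3 o.py; python3 chk.py &&
python3 -m jog '[0,0,0,0,0,0.036,20, 0,0,0,0,0,0.036,20, 0,0,0,0,0,0.036,20]' >/dev/null && python3 o.py && python3 chk.py &&
python3 -m jog '[0,0,0,0,0,0.09,20, 0,0,0,0,0,0.182,20, 0,0,0,0,0,0.182,20, 0,0,0,0,0,0.182,20]' >/dev/null && python3 o.py && python3 chk.py &&
python3 -m jog '[0,0,0,0,0,0.044,20, 0,0,0,0,0,0.044,20, 0,0,0,0,0,0.044,20]' >/dev/null && python3 o.py && python3 chk.py &&
python3 -m jog '[0,0,0,0,0,0.036,20, 0,0,0,0,0,0.036,20, 0,0,0,0,0,0.036,20]' >/dev/null && python3 o.py && python3 chk.py &&
python3 -m jog '[0,0,0,0,0,0.09,20, 0,0,0,0,0,0.182,20, 0,0,0,0,0,0.182,20, 0,0,0,0,0,0.182,20]' >/dev/null && python3 o.py && python3 chk.py
```

```text
9.93 pos [ 585.83 -166.06  235.26] rot [ 3.1397e+00 -4.0000e-04 -2.1539e+00] F [-5.45 -1.29 -8.52] M [0.12  1.479 0.074] w 0.393 q6 -1.385 tau6 0.106
   mean torque 0.089 yaw -2.1538
10.33 pos [ 585.8  -166.08  235.28] rot [ 3.1397e+00 -5.0000e-04 -2.1899e+00] F [-5.44 -0.74 -8.71] M [0.067 1.498 0.101] w 0.393 q6 -1.3491 tau6 0.118
   mean torque 0.098 yaw -2.1898
10.82 pos [ 585.85 -165.94  235.27] rot [ 3.1397e+00 -6.0000e-04 -2.3720e+00] F [-5.53  0.6  -8.77] M [0.144 1.385 0.054] w 0.394 q6 -1.1668 tau6 0.079
   mean torque 0.044 yaw -2.3719
11.22 pos [ 585.79 -165.96  235.3 ] rot [ 3.1397e+00 -7.0000e-04 -2.4161e+00] F [-5.78 -0.28 -8.19] M [0.09  1.416 0.009] w 0.391 q6 -1.1229 tau6 0.05
   mean torque 0.033 yaw -2.4159
11.62 pos [ 585.84 -165.86  235.26] rot [ 3.1397e+00 -6.0000e-04 -2.4516e+00] F [-5.81 -0.22 -8.55] M [0.244 1.398 0.137] w 0.391 q6 -1.0872 tau6 0.162
   mean torque 0.155 yaw -2.4515
```

```bash
python3 -m jog '[0,0,0,0,0,0.015,20, 0,0,0,0,0,0.015,20, 0,0,0,0,0,0.015,20]' >/dev/null; python3 chk.py; python3 o.py
```

```text
mean torque 0.167 yaw -2.4665
12.17 pos [ 585.89 -165.84  235.27] rot [ 3.1397e+00 -6.0000e-04 -2.4665e+00] F [-5.1   0.39 -8.84] M [0.253 1.377 0.177] w 0.389 q6 -1.0723 tau6 0.163
```

```bash
python3 -m jog '[0,0,0,0,0,0.015,20, 0,0,0,0,0,0.015,20, 0,0,0,0,0,0.015,20]' >/dev/null; python3 chk.py; python3 o.py
```

```text
mean torque 0.239 yaw -2.4813
12.57 pos [ 585.9  -165.82  235.25] rot [ 3.1397e+00 -6.0000e-04 -2.4813e+00] F [-5.73 -1.15 -7.9 ] M [0.21  1.399 0.226] w 0.391 q6 -1.0575 tau6 0.244
```

```bash
python3 -m jog '[0,0,0,0,0,0.012,20, 0,0,0,0,0,0.012,20, 0,0,0,0,0,0.012,20]' >/dev/null; python3 chk.py; python3 o.py; python3 look.py p2 | tail -2 | head -1
```

```text
mean torque 0.316 yaw -2.4931
12.97 pos [ 585.88 -165.8   235.26] rot [ 3.1397e+00 -6.0000e-04 -2.4931e+00] F [-5.88 -0.6  -8.38] M [0.193 1.424 0.307] w 0.391 q6 -1.0457 tau6 0.311
13.1167 [ 585.87822002 -165.79256762  235.26855778] [ 3.13969424e+00 -6.18929643e-04 -2.49307108e+00] [0.19315938 1.45996663 0.32541835]
```

The torque rose steadily to 0.32 N m, 0.12 rad past click 3 of the turn, so the needle is seated. The start was therefore 3 clicks open. Now I'll back off to click 0 and open seven clicks, checking the torque on the way.

```bash
python3 -m jog '[0,0,0,0,0,-0.12,20, 0,0,0,0,0,-0.12,20, 0,0,0,0,0,-0.12,20]' >/dev/null; python3 o.py; python3 chk.py; python3 look.py p3 >/dev/null
python3 -m jog '[0,0,0,0,0,-0.08,20, 0,0,0,0,0,-0.08,20, 0,0,0,0,0,-0.08,20]' >/dev/null; python3 chk.py
python3 -m jog '[0,0,0,0,0,-0.1,20, 0,0,0,0,0,-0.1,20, 0,0,0,0,0,-0.1,20]' >/dev/null; python3 chk.py
python3 -m jog '[0,0,0,0,0,-0.082,20, 0,0,0,0,0,-0.082,20, 0,0,0,0,0,-0.082,20]' >/dev/null; python3 chk.py
python3 -m jog '[0,0,0,0,0,-0.12,20, 0,0,0,0,0,-0.24,20, 0,0,0,0,0,-0.262,20, 0,0,0,0,0,-0.262,20, 0,0,0,0,0,-0.262,20]' >/dev/null; python3 chk.py; python3 o.py
python3 - <<'E'
import cv2,numpy as np
a=[cv2.convertScaleAbs(cv2.resize(cv2.imread(f"pics/{p}.png")[220:330,260:380],(390,358)),alpha=2.2,beta=20) for p in ("p1","p3")]
cv2.imwrite("pics/cmp2.png",np.hstack(a))
E
```

```text
13.37 pos [ 585.79 -165.93  235.27] rot [ 3.1397e+00 -6.0000e-04 -2.3737e+00] F [-5.63 -0.06 -8.8 ] M [0.186 1.448 0.023] w 0.392 q6 -1.1652 tau6 -0.007
   mean torque 0.062 yaw -2.3739
   mean torque -0.075 yaw -2.2943
   mean torque 0.07 yaw -2.1939
   mean torque 0.025 yaw -2.112
   mean torque 0.015 yaw -1.85
15.43 pos [ 585.91 -166.22  235.29] rot [ 3.1399e+00 -1.0000e-04 -1.8500e+00] F [-5.14  0.52 -8.25] M [-6.000e-02  1.358e+00  1.000e-03] w 0.394 q6 -1.6889 tau6 0.018
```

View pics/cmp2.png

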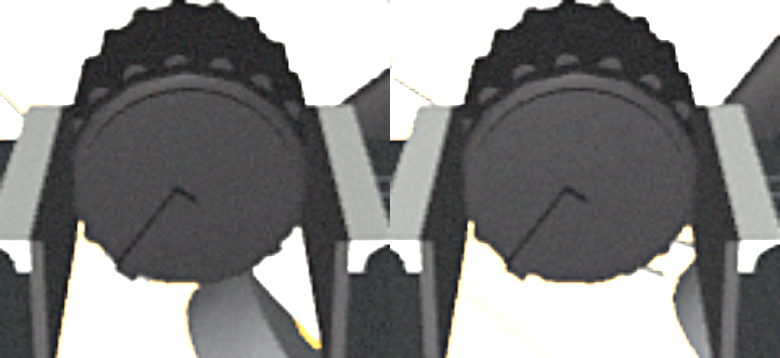

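The pointer is identical in both crops, so there was no slip at the seat. Two clicks are open now, with five to go.

```bash

python3 -m jog '[0,0,0,0,0,-0.12,20, 0,0,0,0,0,-0.24,20, 0,0,0,0,0,-0.36,20, 0,0,0,0,0,-0.48,20, 0,0,0,0,0,-0.524,20, 0,0,0,0,0,-0.524,20, 0,0,0,0,0,-0.524,20]' >/dev/null; python3 chk.py
python3 -m jog '[0,0,0,0,0,-0.12,20, 0,0,0,0,0,-0.24,20, 0,0,0,0,0,-0.36,20, 0,0,0,0,0,-0.48,20, 0,0,0,0,0,-0.524,20, 0,0,0,0,0,-0.524,20, 0,0,0,0,0,-0.524,20]' >/dev/null; python3 chk.py
python3 -m jog '[0,0,0,0,0,-0.12,20, 0,0,0,0,0,-0.24,20, 0,0,0,0,0,-0.261,20, 0,0,0,0,0,-0.261,20, 0,0,0,0,0,-0.261,20]' >/dev/null; python3 chk.py; python3 o.py; python3 look.py p4 | tail -2 | head -1
```

```text
mean torque -0.006 yaw -1.3281
   mean torque -0.018 yaw -0.8042
   mean torque -0.019 yaw -0.545
17.47 pos [ 586.53 -166.42  235.35] rot [ 3.1413e+00  4.0000e-04 -5.4500e-01] F [ -4.86  -0.87 -11.35] M [-0.465  1.171 -0.036] w 0.393 q6 -2.994 tau6 -0.027
17.6167 [ 586.47669033 -166.45061134  235.32107583] [ 3.14131195e+00  4.52172631e-04 -5.45054650e-01] [-0.49443255  1.20850869 -0.00698205]
```

```bash

python3 -m jog '[0,0,3,0,0,-0.005,20, 0,0,5,0,0,-0.005,20, 0,0,7,0,0,-0.005,20, 0,0,9,0,0,-0.005,20, 0,0,9,0,0,-0.005,20, 0,0,9,0,0,-0.005,20]' >/dev/null; python3 o.py
python3 -m jog '[0,0,1,0,0,0,20, 0,0,2,0,0,0,20, 0,0,2,0,0,0,20, 0,0,2,0,0,0,20]' >/dev/null; python3 o.py
python3 -m jog '[0,0,1,0,0,0,20, 0,0,2,0,0,0,20, 0,0,2,0,0,0,20, 0,0,2,0,0,0,20]' >/dev/null; python3 o.py;  python3 look.py p5 | tail -2 | head -1
```

```text
18.12 pos [ 586.95 -166.67  229.32] rot [ 3.1415e+00 -3.0000e-03 -5.3990e-01] F [-8.82  0.73  2.74] M [-0.229  2.106 -0.003] w 0.396 q6 -2.999 tau6 -0.006
18.45 pos [ 587.15 -166.75  228.92] rot [-3.1415 -0.0046 -0.5399] F [-11.74   1.33  10.32] M [-0.054  2.66  -0.   ] w 0.391 q6 -2.999 tau6 -0.01
18.78 pos [ 587.41 -166.88  228.78] rot [-3.1414 -0.0066 -0.5398] F [-13.63   1.94  18.86] M [ 0.211  3.218 -0.043] w 0.392 q6 -2.999 tau6 -0.011
18.9333 [ 587.41549449 -166.86674667  228.78087218] [-3.1413856  -0.00663673 -0.5398047 ] [ 0.21864016  3.23146967 -0.00670234]
```

```bash

python3 -m jog '[0,0,-1.5,0,0,0,20, 0,0,-3,0,0,0,20, 0,0,-3,0,0,0,20]' >/dev/null; python3 o.py
python3 -m jog '[0,0,-3,0,0,0,60, 0,0,-3,0,0,0,80, 0,0,-3,0,0,0,100, 0,0,-3,0,0,0,100, 0,0,-3,0,0,0,100, 0,0,-3,0,0,0,100, 0,0,-3,0,0,0,100]' ; python3 look.py p6 | tail -2 | head -1
python3 - <<'E'
import cv2,numpy as np
a=[cv2.convertScaleAbs(cv2.resize(cv2.imread(f"pics/{p}.png")[200:330,240:400],(390,317)),alpha=2.0,beta=20) for p in ("p4","p6")]
cv2.imwrite("pics/cmp3.png",np.hstack(a))
E
```

```text
19.18 pos [ 587.06 -166.69  229.02] rot [-3.1415 -0.0037 -0.5399] F [-10.51   0.79   6.38] M [-0.087  2.352  0.012] w 0.391 q6 -2.999 tau6 -0.013
t: 19.77
tool_pos: [586.9, -166.4, 228.5]
tcp_rot: [-3.141, -0.0, -0.537]
contact_force: [-0.1, -0.1, 0.2]
gripper_width: 1.003
19.9167 [ 586.71439246 -166.38855683  228.38402087] [-3.14148580e+00  1.74303032e-04 -5.37186991e-01] [0.02738144 0.05683274 0.00208325]
```

View pics/cmp3.png

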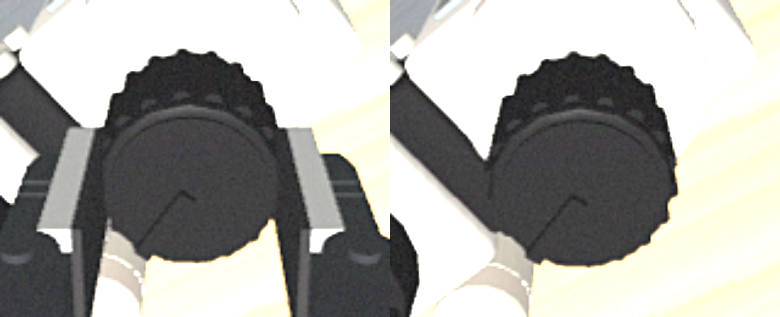

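The pointer is unchanged after release, and the knob lies at the same image row relative to the tool as before the pull (about 307), so it is down. Retreating.

```bash

python3 -m jog '[0,0,-30,0,0,0,100, 0,0,-70,0,0,0,100, 0,0,-110,0,0,0,100, 0,0,-150,0,0,0,100, 0,0,-171,0,0,0.12,100, 0,0,-171,0,0,0.24,100, 0,0,-171,0,0,0.36,100, 0,0,-171,0,0,0.48,100, 0,0,-171,0,0,0.6,100, 0,0,-171,0,0,0.72,100]'
python3 -m jog '[0,0,0,0,0,0.12,100, 0,0,0,0,0,0.24,100, 0,0,0,0,0,0.33,100, 0,0,0,0,0,0.33,100, 0,0,0,0,0,0.33,100, 0,0,0,0,0,0.33,100]'; python3 look.py f1; python3 - <<'E'
from h import *
c=cam("wrist")
for x in ctrl.silhouettes("wrist","oiler_grip")[:1]:
    ys,xs=np.where(x["region"]); print(x["confidence"],x["pixel"],xs.min(),xs.max(),ys.min(),ys.max())
for z in (266,272,223): print(z,proj(c,np.array([585.8,-166.5,z])))
t=cam("top"); save(t,"topF.png")
a=cv2.imread("pics/top0.png"); b=cv2.imread("pics/topF.png")
A=cv2.resize(a[120:270,250:510],(390,225)); B=cv2.resize(b[120:270,250:510],(390,225))
im=cv2.imread("pics/f1.png")[110:240,250:390]; im=cv2.convertScaleAbs(cv2.resize(im,(560,370)),alpha=1.6,beta=20)
o=np.zeros((595,780,3),np.uint8); o[:225,:390]=A;o[:225,390:]=B;o[225:,:560]=im
cv2.imwrite("pics/fin.png",o)
E
```

```text
t: 20.75
tool_pos: [586.8, -166.4, 399.4]
tcp_rot: [-3.142, 0.0, -1.263]
contact_force: [0.2, 0.8, 0.6]
gripper_width: 0.996
t: 21.25
tool_pos: [586.7, -166.4, 399.4]
tcp_rot: [3.141, 0.0, -1.585]
contact_force: [-0.1, 0.2, 0.2]
gripper_width: 0.998
oiler_grip [320.8, 178.5] 0.89
oiler_bonnet [320.4, 173.8] 0.82
oiler_grip 223 [ 582.19002235 -159.36685846  223.        ]
oiler_grip 252 [ 582.35082271 -166.7616192   252.        ]
oiler_grip 258 [ 582.38409175 -168.29156969  258.        ]
oiler_bonnet 223 [ 582.56453762 -164.63202401  223.        ]
oiler_bonnet 252 [ 582.69412157 -171.58792531  252.        ]
oiler_bonnet 258 [ 582.72093204 -173.0270773   258.        ]
21.4 [ 586.71491617 -166.4427318   399.52171265] [-3.14155407e+00 -1.95545193e-05 -1.58615337e+00] [ 0.01212539  0.02840955 -0.03235848]
cam at [ 584.11920611 -248.08464772  570.92415619]
0.78 [319.2, 178.1] 299 337 159 200
266 [np.float64(317.3377365819026), np.float64(182.4134954973821)]
272 [np.float64(317.32759720998143), np.float64(184.05956983226)]
223 [np.float64(317.40091273562984), np.float64(172.15717527999917)]
```

View pics/fin.png

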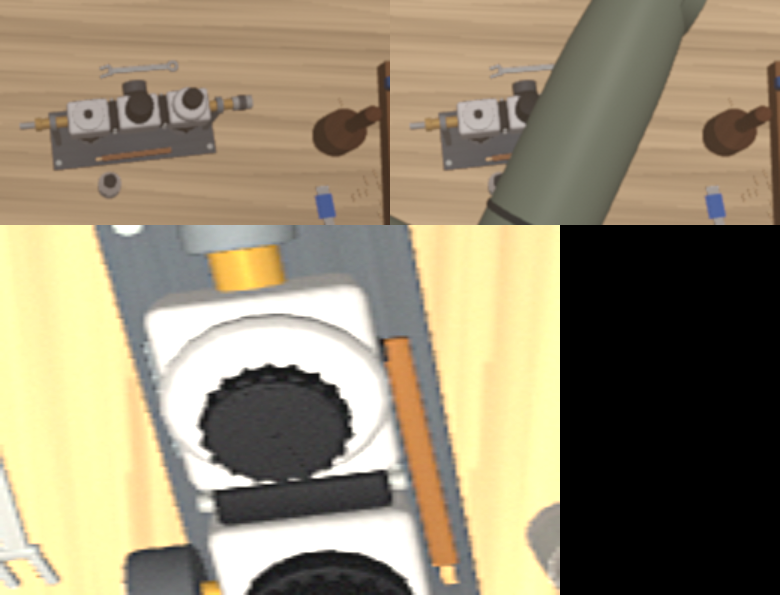

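```bash
python3 -c "
from plant import ctrl
print(ctrl.hand_in(), ctrl.get_obs()['t'])"
```

```text
the job is handed in; nothing more can be done
the job is handed in; nothing more can be done
```

The oiler is reset: I unlocked the knob, seated the needle, opened it seven clicks and locked the knob again. The job is handed in at about 21.5 s.

- **Unlock:** I pulled the knob up about 6 mm until it met the stop, with about 17 N on the wrist.
- **Seat:** I turned it clockwise three clicks (so it was three open at the start) and on to the seat. The torque rose steadily to 0.32 N m, inside the 0.2–0.4 N m range.
- **Open:** I turned it anticlockwise seven clicks from click 0. Torque read near zero at the end, and the tool was within 0.005 rad of the seventh click.
- **Lock:** I pushed it down about 6.5 mm to the stop with 19 N, then released it.

**Last checks**
- **Pointer:** it kept its place between the pads in every close-up I compared, so the knob did not slip. The net turn was 60° anticlockwise, matching three clicks to seven.
- **Height:** the knob sits at the same height in the wrist picture as at the start, to about 1 mm.
- **Bench:** the pencil, spanner and mallet looked unmoved. The arm hid part of the bench in the last top view, and I did not compare the air chisel, ear muffs or gouge before and after.
- **Clear of everything:** the gripper is open well above the unit, with contact forces near zero.

**Disagreements:** a sideways force of about 5 N on the knob (up to 14 N while pushing it down) stayed despite my re-centring. The last knob position from the networks was about 3 mm off in x from where the gripper held it.

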